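# Close a coffee tin in the hand-pumped lid press

### The arm

A 7-joint arm with a two-finger parallel gripper is mounted at the origin on the work surface. World frame = base frame: x ahead of the robot, y to its left, z up, the work surface at z = 0. Lengths are in mm, angles in rad, forces in N, time in s.
With the tool pointing down it reaches from about 400 to 875 mm from the base axis. Payload 4.4 kg.
Tool frame: the origin (TCP) lies midway between the tips of the shut fingers; the grasp point (between the pads) lies 19 mm behind it; z points along the fingers, y is the line along which they close (so a half turn about z gives the same grasp; the last joint's range is limited). The gripper opens to 85 mm and grips with 20 to 120 N. Pads are 22 mm wide; open, the fingers measure 114 mm over their backs; the gripper's body (76 mm by 85 mm) begins 54 mm behind the grasp point. The pads swing forward as they close: fully open they stand 13 mm farther back than shut.
Start: joints at [-1.408, 0.628, 0.038, 1.517, -0.027, 0.996, -0.02], TCP at [147.4, 633.081, 231.313] pointing down, gripper open.
Joint ranges: [-3.06, 3.06], [-0.37, 2.12], [-1.25, 1.32], [0.18, 2.47], [-1.1, 4.24], [0.23, 1.98], [-2.94, 2.94]. Speed limits (rad/s): [2.57, 2.57, 3.14, 3.14, 3.14, 3.14, 3.14].

### API

Orientations are given as [roll, pitch, yaw] about the fixed x, y, z axes, in that order (R = Rz(yaw) Ry(pitch) Rx(roll)).
In Python, from cell import ctrl gives the robot as it stands. The module is installed in compiled form; this text tells all that it offers.
- The arm moves only by the tool step_arm, never from a script. Its argument "commands" is one flat list of numbers, 7 for each row, row after row: the shift along the tool's x, y, z in cm, then the turn, a rotation vector about the tool's x, y, z in rad, then the opening, from 0 (shut) to 1 (fully open). A call has 1 to 10 rows; each row is the pose to reach, as a shift and turn from the pose commanded when the call began, along the tool's axes at that moment; what a row does not reach only later rows make up. A row lasts 1/10 s, in which the tool goes at most 50 mm and 8.59 degrees, less where a joint would pass 70% of its speed; a pose out of reach is approached as far as the arm can. A call with a gripper value outside its range is refused whole. The fingers move at their own pace and stop on an object; the grip force is fixed at half the most. Time passes only in rows, so rows that repeat a pose let the fingers close. It gives the time, the measured TCP pose, the force, the opening and the grip force at its end, in the units of the state.
- ctrl.read_state(): the state, without advancing time (a new reading comes with each control period).
- ctrl.get_image(name): name is "scene" or "top"; returns a dict with "image" (480x640x3 uint8, red, green, blue), "range_z" (480x640 float32, mm along the optical axis (not along the pixel's ray), 0 where there is no reading), "vfov" (degrees; the focal length in pixels is half the picture's height over the tangent of half this angle, whatever the lens; pixels are square), "cx", "cy" (the principal point, pixels), "world_to_cam" (4x4, takes a point from world to camera coordinates). Camera axes: x right, y down, z forward; pixel columns grow to the right and rows downward; lengths in mm; the calibration is good to about 2 mm. A picture is of the moment at which its call begins.
- ctrl.finish_job(): hands the job in; it is judged then, once.
The state is a dict: "clock": time; "qpos": joint angles; "qd": joint speeds; "tau": joint torques, N m; "eef_pos": TCP position; "tool_rot": TCP orientation; "force": force on the tool from outside, world axes, zero at the start; "torque": the same for the moment, N m; "width": finger opening in mm; "gripper_force": force on a finger pad.
Only numpy, scipy, OpenCV 4.12 (cv2) and the standard library are available. Lean on these libraries where they do the work, as an engineer would, in place of code of your own. Each camera call takes 0.05 s, during which the arm holds its last target. There are 200 camera calls.

### The job

Press the lid of the coffee tin fully home by pumping the trigger of the lid press, without forcing the trigger once the lid has stopped, because that dents the tin. Then push down the release lever on the sliding jaw and slide the jaw all the way back to its home stop by the pump. Leave the mug, milk jug and jar where they are.

Things in the scene. Friction and masses are not known exactly. Their poses are not given: they have to be found in the camera images.
- press: Bench lid press (bar clamp) screwed to the counter: grey base plate 400 x 116 x 14 mm. x axis ('forward') runs from pump to tin, z up. Origin: counter level under the trigger's pivot. At x (mm): black fixed handle -50 to -32 (28 wide, top 196 high); pump housing -30 to 62 (56 wide, top 104); sliding jaw; tin lying 225 to 325; end stop to 340 (top 120). Ratchet teeth are hidden.
- trigger_face (a point): Point on the front (forward) face of the trigger, 178 mm above the counter at rest. Upright dark steel blade 14 mm thick, 28 wide, pivoted 108 mm up, top 198 mm; free in front from 115 mm up. Pump it: push or pull it backward (press -x), about 26 mm at this point, towards the fixed handle, then let it spring forward. Needs about 4 N idle, up to 17 N driving the lid; more if pushed lower down.
- trigger (a joint): Trigger angle: 0 at rest (leaning 0.1 rad forward), 0.38 rad at its stop near the handle. About the first 0.15 rad are idle, then the jaw is driven; a full stroke, right to the stop, gains 8 mm, one cut short may gain nothing. When the lid is home the trigger goes hard part way, at 0.23 to 0.30 rad (0.34 or more is a full stroke): 22 N there is plenty, above 30 N the tin may dent.
- carriage (a joint): Travel of the sliding jaw carriage (grey, rubber-faced plate in front), m: 0 at the home stop by the pump, grows forward, 0.029 to 0.032 when the lid is home. A ratchet with 8 mm teeth lets it slip back a few mm after a stroke, and no further unless the release lever is held down; then about 3 N slides it. It stays where it is left.
- tab_front (a point): Top edge, front side, of the carriage's upright tab: grey plate 8 mm thick (behind this point), 56 wide (a toothed rail, top 88 mm, runs through its middle under the pad), top 128 mm above the counter; 104 mm forward of the press origin when home. Moves with the carriage. Push backward (press -x) on its front side to slide the carriage back while the lever is down.
- release_pad (a point): Middle of the top of the release lever's pad, dark steel, 40 mm long (forward), 36 wide, just in front of the tab, about 103 mm above the counter at rest. Hinged 35 mm forward of this point. Push it down about 10 mm to its stop, 1 to 3 N. Tab and jaw plate (top 102 mm high) are about 60 mm apart; the gap is open above and at the sides. A finger dragged over the pad can drag the carriage along.
- release (a joint): Release lever angle: 0 up, 0.30 rad fully down; it springs up again. The ratchet is clear above about 0.2 rad. It may rest at up to 0.15 rad while its pawl stands on a tooth.
- lid (a joint): How far the tin's lid stands out from home, m: 0 home (rim against the tin), 0.012 to 0.020 at the start. A push fit: moves at about 10 N, stays where it is left.
- lid_face (a point): Centre of the lid's outer face (aluminium disc, 96 mm diameter, 10 thick, facing the jaw), 66 mm above the counter on the tin's axis, straight forward of the press origin: 215 mm when home. The tin is 92 mm in diameter, 100 long.
- mug: White mug, 82 mm diameter, 85 mm high, a bystander; origin under its base.
- pitcher: Steel milk jug with handle, 84 mm diameter, 100 mm high, a bystander; origin under its base.
- bean_jar: Amber glass jar with dark lid, 80 mm diameter, 130 mm high, a bystander; origin under its base.
- jaw_face (a point): Centre of the jaw's black rubber pressing face, 70 x 70 mm, 66 mm above the counter; rides on the carriage, 183.5 mm forward of the press origin when the carriage is home.

How it is judged (in metres and radians):
On the way, in this order (a step that is already met when the one before it is completed fails the run):
1. the jaw drives the lid while the trigger is being pumped (value of joint trigger above 0.12 rad and contact force between carriage and lid above 6 N), for 0.05 s.
2. the lid is home (value of joint lid below 0.002 m), for 0.2 s.
3. the release lever is held down, with the jaw still forward (value of joint release above 0.18 rad and value of joint carriage above 0.012 m), for 0.05 s.
At the end, for the whole second after the job is handed in: The lid is within 2 mm of home, the jaw carriage within 5 mm of its home stop and at rest, the trigger forward again (under 0.08 rad) and the release lever up (under 0.12 rad); mug, jug and jar stand within 30 mm of where they were (value of joint lid below 0.002 m and value of joint carriage below 0.005 m and value of joint trigger below 0.08 rad and value of joint release below 0.12 rad and velocity of joint carriage below 0.01 m/s and distance of each of mug, pitcher, bean_jar from where it was at the start of the episode below 0.03 m); the robot touches nothing.
It fails at once if the tin is dented: the jaw presses on the lid with more than 35 N (contact force between carriage and lid above 35 N).
It fails at once if a bystander is tipped over (angle between any of mug, pitcher, bean_jar's own z axis and vertical above 0.5 rad).
It also fails if it takes over 51 s, if anything falls off the work surface, if the arm or the gripper's body presses on something with over 40 N, if the wrist force passes 120 N, or if a joint passes its speed limit or range.

## Working session

There is one attempt and no reset: what is moved stays moved. The work goes in short steps, Python scripts to look and compute and a tool call to move; the robot and the scene stay as the last step left them, time stands still between calls to the robot, and variables do not carry over. Pictures are saved under pics/ and viewed, at most 10 in all, crops included, and the job is handed in when it is done.

Besides the shell and the picture viewer there is one more tool, called after "Request:" as a command line: name --argument value ..., lists and objects as JSON in quotes. step_arm: Moves the arm, as the interface text tells. Its arguments: {"type":"object","properties":{"commands":{"type":"array"}},"required":["commands"]}

```bash
mkdir -p pics
cat > h.py <<'E'
import numpy as np, cv2
from cell import ctrl
def grab(n):
    d=ctrl.get_image(n); im=d["image"]; h,w=im.shape[:2]
    f=h/2/np.tan(np.radians(d["vfov"])/2)
    T=np.linalg.inv(d["world_to_cam"]); z=d["range_z"]
    v,u=np.mgrid[:h,:w]
    P=np.stack([(u-d["cx"])/f*z,(v-d["cy"])/f*z,z,np.ones_like(z)],-1)@T.T
    return im,P[...,:3],z,d
def save(n,im): cv2.imwrite("pics/"+n,cv2.cvtColor(im,cv2.COLOR_RGB2BGR))
E
python3 - <<'E'
from h import *
s=ctrl.read_state(); print({k:np.round(v,3) for k,v in s.items()})
for n in("scene","top"):
    im,P,z,d=grab(n); save(n+".png",im); np.savez(n,im=im,P=P,z=z)
    print(n,np.round(np.linalg.inv(d["world_to_cam"]),2).tolist())
E
```

```text
{'clock': np.float64(0.0), 'qpos': array([-1.408,  0.629,  0.038,  1.518, -0.027,  0.996, -0.02 ]), 'qd': array([ 0.002, -0.   ,  0.   , -0.   , -0.001,  0.   , -0.002]), 'tau': array([ 0.0000e+00, -5.6341e+01,  1.2260e+00, -1.9344e+01,  1.1000e-02,
        1.1000e-02,  0.0000e+00]), 'eef_pos': array([147.273, 632.438, 230.389]), 'tool_rot': array([-3.14 ,  0.   ,  2.913]), 'force': array([ 0.427, -0.215, -0.528]), 'torque': array([ 0.007, -0.011,  0.022]), 'gripper_force': np.float64(0.0), 'width': np.float64(85.5)}
scene [[0.62, 0.5, -0.6, 1462.85], [0.78, -0.41, 0.47, -642.33], [-0.01, -0.76, -0.65, 1034.3], [0.0, 0.0, 0.0, 1.0]]
top [[0.02, -0.99, 0.17, 410.76], [-1.0, -0.02, 0.0, 7.75], [-0.0, -0.17, -0.99, 1265.96], [0.0, 0.0, 0.0, 1.0]]
```

View pics/scene.png

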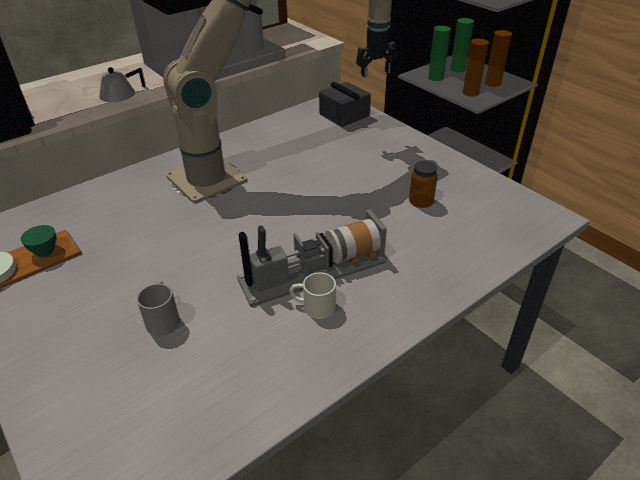

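View pics/top.png

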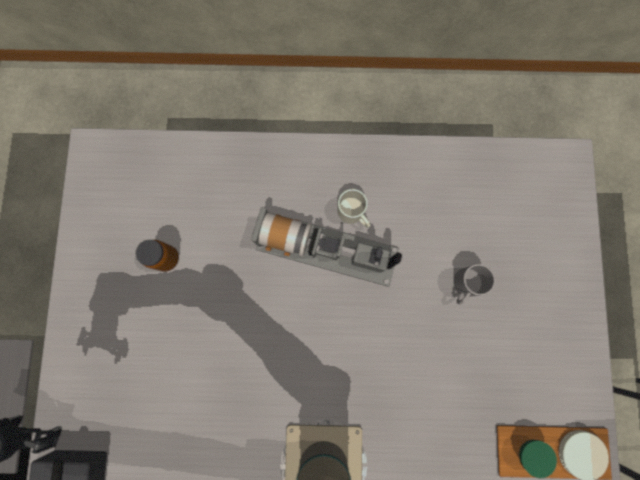

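The scene view shows the press from its black handle (243,258) to the tin (360,240), with the mug just in front (320,297), the jug at (158,310) and the jar at (423,185). In the top view the handle is at (394,258), the trigger near (377,254), the pad near (330,240) and the tin at (280,233).

Run:
```python
from h import *
def rect(p): 
    r=cv2.minAreaRect(p.astype(np.float32)); return r
A={}
for n in("scene","top"):
    D=np.load(n+".npz"); A[n]=D["P"][D["z"]>0]
    P=A[n]; print(n,len(P), "table z",np.median(P[(abs(P[:,0]-300)<100)&(abs(P[:,1])<100)][:,2]))
P=np.load("top.npz")["P"]; 
t=P[200:300,235:410].reshape(-1,3)
b=t[(t[:,2]>10)&(t[:,2]<20)]
print("top base",len(b),rect(b[:,:2]))
box=t[(t[:,2]>8)&(t[:,2]<210)];
for lo,hi in((92,112),(112,124),(124,135),(185,205)):
    q=t[(t[:,2]>lo)&(t[:,2]<hi)]; print(lo,hi,len(q),q.mean(0) if len(q) else 0, rect(q[:,:2]) if len(q)>3 else 0)
P=np.load("scene.npz")["P"]; t=P[205:310,225:400].reshape(-1,3)
b=t[(t[:,2]>10)&(t[:,2]<18)]
print("scene base",len(b),rect(b[:,:2]))
for lo,hi in((185,205),(125,131)):
    q=t[(t[:,2]>lo)&(t[:,2]<hi)]; print(lo,hi,len(q),q.mean(0), rect(q[:,:2]) if len(q)>3 else 0)
for nm,n,(u,v) in(("mug","top",(352,204)),("jug","top",(479,280)),("jar","top",(150,254))):
    p=np.load(n+".npz")["P"][v-3:v+4,u-3:u+4].reshape(-1,3); print(nm,p.mean(0))
```

```text
scene 305957 table z 1.6873806513593763
top 306012 table z -0.5309254953162963
top base 1841 ((641.1311645507812, -11.7908935546875), (398.9026794433594, 223.13133239746094), 75.86172485351562)
92 112 2107 [596.30120767  37.38145647 102.79108498] ((582.3802490234375, 11.484329223632812), (372.1522216796875, 93.10676574707031), 73.41445922851562)
112 124 462 [611.78244186  95.38523791 116.21591932] ((593.5382080078125, 8.645370483398438), (385.65704345703125, 95.09197235107422), 76.67524719238281)
124 135 70 [576.06619114 -42.58110738 127.65331003] ((593.79931640625, 6.85833740234375), (370.7574462890625, 63.867366790771484), 76.7990493774414)
185 205 143 [ 549.62671445 -151.2567643   194.22703265] ((551.1212768554688, -150.11032104492188), (65.34647369384766, 27.406089782714844), 75.76387023925781)
scene base 1428 ((524.0098266601562, 13.246856689453125), (499.5350646972656, 424.5779113769531), 44.268882751464844)
185 205 133 [ 555.81774965 -152.2858726   194.3940309 ] ((554.7220458984375, -151.0891571044922), (65.3820571899414, 33.2796745300293), 81.89607238769531)
125 131 74 [578.72619375 -75.44821506 128.07269189] ((593.97802734375, 1.8699188232421875), (381.6237487792969, 65.54713439941406), 74.07755279541016)
mug [725.00519072 -71.18348382   4.16230206]
jug [ 508.02209862 -438.3546927     8.57489546]
jar [547.04175582 465.27040544 128.14337006]
```

Run:
```python
from h import *
yaw=None
for n,(r0,r1,c0,c1) in(("top",(195,290,240,405)),("scene",(205,305,232,392))):
    D=np.load(n+".npz"); t=D["P"][r0:r1,c0:c1].reshape(-1,3)
    a=np.radians(75.8); R=np.array([[np.cos(a),np.sin(a)],[-np.sin(a),np.cos(a)]]); O=np.array([555.5,-134.])
    q=np.c_[(t[:,:2]-O)@R.T,t[:,2]]
    q=q[(abs(q[:,1])<75)&(q[:,0]>-80)&(q[:,0]<370)]
    def show(nm,x0,x1,z0,z1):
        p=q[(q[:,0]>x0)&(q[:,0]<x1)&(q[:,2]>z0)&(q[:,2]<z1)]
        if len(p)<4: print(n,nm,len(p));return
        print(n,nm,len(p),"x",np.percentile(p[:,0],[1,50,99]).round(1),"y",np.percentile(p[:,1],[1,50,99]).round(1),"z",np.percentile(p[:,2],[50,99]).round(1), "rect",[np.round(k,1) for k in cv2.minAreaRect(p[:,:2].astype(np.float32))])
    show("handle",-80,-24,188,202); show("trig",-12,40,188,205); show("end",312,360,114,124)
    show("tab",75,150,122,134); show("pump",-25,62,100,107); show("tin",215,330,104,116); show("jawtop",150,200,96,106);show("pad",100,150,85,112)
    p=q[(q[:,2]>10)&(q[:,2]<18)]; 
    show("base",-70,360,11,17)
    # base side edges per x bin
    for x in range(0,321,80):
        s=p[(abs(p[:,0]-x)<20)]; 
        if len(s)>5: print(x,np.percentile(s[:,1],[1,99]).round(1))
```

```text
top handle 71 x [-49.2 -40.2 -32.1] y [-12.7   0.8  12.6] z [193.7 198.7] rect [array([-40.5,  -0.3]), array([26.2, 17.5]), np.float64(88.7)]
top trig 62 x [ 2.   9.2 15.8] y [-12.    1.1  13.7] z [196.1 201. ] rect [array([8.9, 0.8]), array([13.8, 25.7]), np.float64(1.9)]
top end 206 x [323.3 330.9 339.7] y [-46.4  -0.1  46.9] z [118.7 123.7] rect [array([331.5,   0.9]), array([17.3, 95.2]), np.float64(0.3)]
top tab 61 x [ 99.4 103.  106.8] y [-26.4   0.7  28.2] z [126.6 130.3] rect [array([103.1,   1.1]), array([55.1,  7.6]), np.float64(89.4)]
top pump 395 x [-24.   30.3  60.6] y [-25.6   2.1  28. ] z [103.1 106.8] rect [array([18.4,  1.3]), array([54.7, 86.8]), np.float64(89.6)]
top tin 730 x [216.7 274.8 326.4] y [-29.7   0.6  33. ] z [109.  115.6] rect [array([271.5,   1.8]), array([ 94.2, 113.1]), np.float64(88.5)]
top jawtop 178 x [151.5 172.1 199.1] y [-34.3   0.2  35.6] z [ 99.5 104.8] rect [array([175. ,   0.9]), array([74.3, 49. ]), np.float64(89.8)]
top pad 205 x [103.8 129.1 149.5] y [-17.3   1.2  27.9] z [ 99.1 104.2] rect [array([124.9,   4.9]), array([46.6, 49.8]), np
[... 906 characters left out ...]
]), array([59.1, 86.3]), np.float64(89.4)]
scene tin 554 x [217.2 273.7 326.9] y [-47.8  -9.7  36.5] z [110.5 115.9] rect [array([271.7,  -3.4]), array([113.9,  99.9]), np.float64(1.1)]
scene jawtop 185 x [151.8 174.  199.6] y [-39.2  -4.2  34. ] z [100.2 105.8] rect [array([175.4,  -2.3]), array([48.8, 75.1]), np.float64(0.4)]
scene pad 181 x [100.2 126.1 149.1] y [-30.7  -7.8  26.3] z [101.2 110.1] rect [array([125. ,  -1.5]), array([49.7, 59.3]), np.float64(0.3)]
scene base 1136 x [-58.7  94.5 328.2] y [-60.5 -35.   38.7] z [14.7 16.9] rect [array([139.7,  -1.2]), array([399.2, 121.9]), np.float64(0.0)]
0 [-61.1 -22.9]
80 [-60.1   2.5]
160 [-60.1  -4.1]
240 [-61.2 -11.9]
320 [-60.2 -24.7]
```

Request:
step_arm --commands '[-57.3, -59.4, 0, 0, 0, 0.019, 0, -57.3, -59.4, 0, 0, 0, 0.019, 0, -57.3, -59.4, 0, 0, 0, 0.019, 0, -57.3, -59.4, 0, 0, 0, 0.019, 0, -57.3, -59.4, 0, 0, 0, 0.019, 0, -57.3, -59.4, 0, 0, 0, 0.019, 0, -57.3, -59.4, 0, 0, 0, 0.019, 0, -57.3, -59.4, 0, 0, 0, 0.019, 0, -57.3, -59.4, 0, 0, 0, 0.019, 0, -57.3, -59.4, 0, 0, 0, 0.019, 0]'

```text
clock: 1.1
eef_pos: [404.4, 202.0, 231.3]
tool_rot: [3.142, -0.0, 2.894]
force: [0.8, 0.2, 0.8]
width: 0.0
gripper_force: 0.0
```

Request:
step_arm --commands '[-22.9, -22.9, 0, 0, 0, 0, 0, -22.9, -22.9, 0, 0, 0, 0, 0, -22.9, -22.9, 0, 0, 0, 0, 0, -22.9, -22.9, 0, 0, 0, 0, 0, -22.9, -22.9, 0, 0, 0, 0, 0, -22.9, -22.9, 0, 0, 0, 0, 0, -22.9, -22.9, 0, 0, 0, 0, 0, -22.9, -22.9, 0, 0, 0, 0, 0, -22.9, -22.9, 0, 0, 0, 0, 0]'

```text
clock: 2.0
eef_pos: [569.1, -74.2, 230.6]
tool_rot: [3.141, -0.002, 2.893]
force: [-0.3, 0.7, 0.4]
width: 0.2
gripper_force: 0.0
```

```bash
cat >> h.py <<'E'
a=np.radians(75.8); R=np.array([[np.cos(a),np.sin(a)],[-np.sin(a),np.cos(a)]]); O=np.array([555.5,-134.])
def rep():
    s=ctrl.read_state(); p=s["eef_pos"]; print("t",s["clock"],"press xyz",(R@(p[:2]-O)).round(1),p[2].round(1),"F press",(R@s["force"][:2]).round(1),s["force"][2].round(1),"rot",s["tool_rot"].round(3))
def carr(n="top"):
    im,P,z,d=grab(n); q=P[z>0]; q=np.c_[(q[:,:2]-O)@R.T,q[:,2]]
    p=q[(abs(q[:,1])<28)&(q[:,0]>90)&(q[:,0]<150)&(q[:,2]>122)&(q[:,2]<134)]
    print(n,"tab",len(p),np.percentile(p[:,0],[2,50,98]).round(1) if len(p) else "")
    return im
E
python3 -c "
from h import *
rep(); save('a.png',carr('scene')[130:330,180:440].repeat(3,0).repeat(3,1))"
```

```text
t 2.0 press xyz [61.3  1.5] 230.6 F press [0.6 0.5] 0.4 rot [ 3.141e+00 -2.000e-03  2.893e+00]
scene tab 54 [ 98.9 101.8 107.3]
```

View pics/a.png

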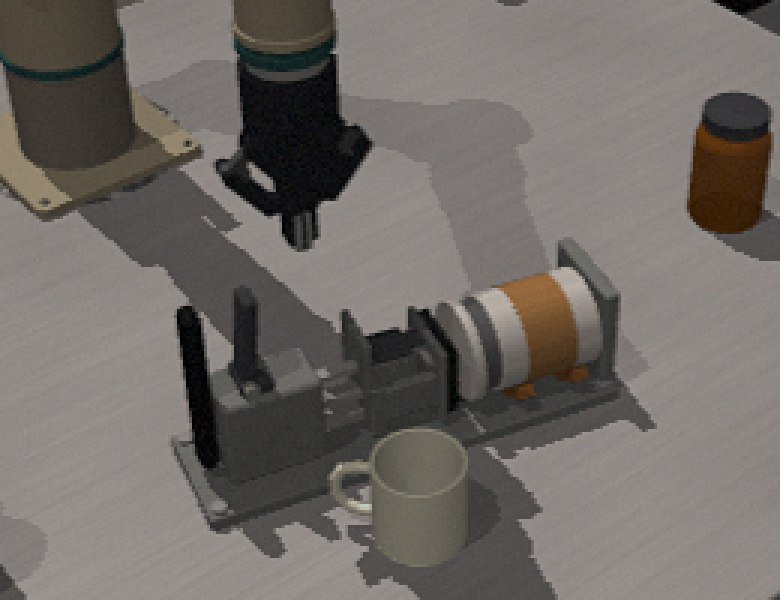

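The crop shows the shut fingers (crop 300,240) above the press with wide knuckles at (225,175) and (365,145), along the press axis; these could foul the trigger (245,295) and handle (185,315), so I'll turn the tool a quarter turn.

```bash
python3 -c "
from h import *
print(ctrl.read_state()['qpos'].round(3))"
```

```text
[-1.000e-03  5.210e-01  1.220e-01  1.738e+00 -8.000e-02  8.890e-01
  1.480e+00]
```

Request:
step_arm --commands '[-0.15, 0, 0, 0, 0, 1.571, 0, -0.15, 0, 0, 0, 0, 1.571, 0, -0.15, 0, 0, 0, 0, 1.571, 0, -0.15, 0, 0, 0, 0, 1.571, 0, -0.15, 0, 0, 0, 0, 1.571, 0, -0.15, 0, 0, 0, 0, 1.571, 0, -0.15, 0, 0, 0, 0, 1.571, 0, -0.15, 0, 0, 0, 0, 1.571, 0, -0.15, 0, 0, 0, 0, 1.571, 0, -0.15, 0, 0, 0, 0, 1.571, 0]'

```text
clock: 3.05
eef_pos: [570.5, -72.1, 231.2]
tool_rot: [-3.141, -0.002, 1.391]
force: [-0.0, -0.9, -0.4]
width: 0.2
gripper_force: 0.0
```

Request:
step_arm --commands '[0, 0, 0, 0, 0, 0.071, 0, 0, 0, 5.5, 0, 0, 0.071, 0, 0, 0, 5.5, 0, 0, 0.071, 0, 0, 0, 5.5, 0, 0, 0.071, 0, 0, 0, 5.5, 0, 0, 0.071, 0]'

```text
clock: 3.55
eef_pos: [571.8, -74.3, 177.6]
tool_rot: [3.14, -0.0, 1.324]
force: [-1.0, 0.0, 0.8]
width: -0.1
gripper_force: 0.0
```

```bash
python3 -c "
from h import *
rep()"
```

```text
t 3.55 press xyz [61.9 -1.1] 177.6 F press [-0.2  1. ] 0.8 rot [ 3.14  -0.     1.324]
```

Request:
step_arm --commands '[-3.0, 0, 0, 0, 0, 0, 0, -3.0, 0, 0, 0, 0, 0, 0, -3.6, 0, 0, 0, 0, 0, 0, -4.2, 0, 0, 0, 0, 0, 0, -4.7, 0, 0, 0, 0, 0, 0, -5.2, 0, 0, 0, 0, 0, 0, -5.2, 0, 0, 0, 0, 0, 0]'

```text
clock: 4.25
eef_pos: [559.2, -124.6, 176.9]
tool_rot: [3.14, -0.001, 1.323]
force: [1.0, 4.0, 4.3]
width: -0.1
gripper_force: 2.3
```

```bash
python3 -c "
from h import *
rep()"
```

```text
t 4.25 press xyz [10.  -1.2] 176.9 F press [ 4.1 -0. ] 4.3 rot [ 3.140e+00 -1.000e-03  1.323e+00]
```

Request:
step_arm --commands '[-0.4, 0, 0, 0, 0, 0, 0, -0.8, 0, 0, 0, 0, 0, 0, -0.8, 0, 0, 0, 0, 0, 0]'

```text
clock: 4.55
eef_pos: [557.3, -131.4, 176.3]
tool_rot: [3.141, -0.002, 1.324]
force: [3.2, 4.6, -0.0]
width: -0.1
gripper_force: 2.6
```

```bash
python3 -c "
from h import *
rep()"
```

```text
t 4.55 press xyz [ 2.9 -1.2] 176.3 F press [ 5.2 -2. ] -0.0 rot [ 3.141e+00 -2.000e-03  1.324e+00]
```

Request:
step_arm --commands '[-0.2, 0, 0, 0, 0, 0, 0, -0.3, 0, 0, 0, 0, 0, 0, -0.3, 0, 0, 0, 0, 0, 0]'

```text
clock: 4.85
eef_pos: [556.7, -133.9, 176.1]
tool_rot: [3.141, -0.002, 1.324]
force: [3.0, 5.6, 0.6]
width: -0.3
gripper_force: 2.8
```

```bash
python3 -c "
from h import *
rep()"
```

```text
t 4.85 press xyz [ 0.4 -1.1] 176.1 F press [ 6.2 -1.6] 0.6 rot [ 3.141e+00 -2.000e-03  1.324e+00]
```

Request:
step_arm --commands '[-0.2, 0, 0, 0, 0, 0, 0, -0.2, 0, 0, 0, 0, 0, 0]'

```text
clock: 5.05
eef_pos: [556.2, -135.4, 175.9]
tool_rot: [3.141, -0.003, 1.325]
force: [3.1, 5.6, -0.6]
width: -0.1
gripper_force: 2.9
```

```bash
python3 -c "
from h import *
rep()"
```

```text
t 5.05 press xyz [-1.2 -1.1] 175.9 F press [ 6.2 -1.6] -0.6 rot [ 3.141e+00 -3.000e-03  1.325e+00]
```

Request:
step_arm --commands '[-0.2, 0, 0, 0, 0, 0, 0, -0.2, 0, 0, 0, 0, 0, 0]'

```text
clock: 5.25
eef_pos: [556.2, -135.5, 175.9]
tool_rot: [-3.142, -0.005, 1.326]
force: [3.8, 9.6, -0.2]
width: -0.1
gripper_force: 4.5
```

```bash
python3 -c "
from h import *
rep()"
```

```text
t 5.25 press xyz [-1.3 -1.1] 175.9 F press [10.2 -1.4] -0.2 rot [-3.142 -0.005  1.326]
```

Request:
step_arm --commands '[2.0, 0, 0, 0, 0, 0, 0, 4.0, 0, 0, 0, 0, 0, 0, 4.0, 0, 0, 0, 0, 0, 0]'

```text
clock: 5.55
eef_pos: [564.7, -98.1, 175.6]
tool_rot: [-3.14, -0.001, 1.327]
force: [-0.4, 0.2, 0.0]
width: 0.1
gripper_force: 0.0
```

```bash
python3 -c "
from h import *
rep();carr('scene');carr('top')"
```

```text
t 5.55 press xyz [37.1 -0.1] 175.6 F press [0.1 0.5] 0.0 rot [-3.140e+00 -1.000e-03  1.327e+00]
scene tab 55 [106.8 110.4 114.8]
top tab 63 [107.2 110.8 114.7]
```

Request:
step_arm --commands '[-1.2, 0, 0, 0, 0, 0, 0, -1.8, 0, 0, 0, 0, 0, 0, -2.4, 0, 0, 0, 0, 0, 0, -3.0, 0, 0, 0, 0, 0, 0, -3.5, 0, 0, 0, 0, 0, 0, -3.7, 0, 0, 0, 0, 0, 0]'

```text
clock: 6.25
eef_pos: [556.4, -132.4, 176.0]
tool_rot: [-3.141, -0.007, 1.324]
force: [4.1, 12.6, 0.2]
width: -0.0
gripper_force: 6.6
```

```bash
python3 -c "
from h import *
rep()"
```

```text
t 6.25 press xyz [ 1.8 -0.5] 176.0 F press [13.2 -0.9] 0.2 rot [-3.141 -0.007  1.324]
```

Request:
step_arm --commands '[-0.2, 0, 0, 0, 0, 0, 0, -0.2, 0, 0, 0, 0, 0, 0]'

```text
clock: 6.45
eef_pos: [555.9, -134.2, 175.8]
tool_rot: [-3.14, -0.007, 1.325]
force: [3.4, 11.5, -0.2]
width: 0.2
gripper_force: 6.2
```

```bash
python3 -c "
from h import *
rep()"
```

```text
t 6.45 press xyz [-0.  -0.5] 175.8 F press [12.  -0.4] -0.2 rot [-3.14  -0.007  1.325]
```

Request:
step_arm --commands '[-0.2, 0, 0, 0, 0, 0, 0, -0.2, 0, 0, 0, 0, 0, 0, -0.2, 0, 0, 0, 0, 0, 0]'

```text
clock: 6.75
eef_pos: [555.6, -135.4, 175.7]
tool_rot: [-3.14, -0.008, 1.325]
force: [5.8, 12.6, -1.7]
width: -0.4
gripper_force: 6.3
```

```bash
python3 -c "
from h import *
rep()"
```

```text
t 6.75 press xyz [-1.4 -0.4] 175.7 F press [13.6 -2.5] -1.7 rot [-3.14  -0.008  1.325]
```

Request:
step_arm --commands '[-0.2, 0, 0, 0, 0, 0, 0, -0.2, 0, 0, 0, 0, 0, 0]'

```text
clock: 6.95
eef_pos: [555.6, -135.5, 175.6]
tool_rot: [-3.14, -0.01, 1.326]
force: [5.8, 16.1, -1.1]
width: 0.2
gripper_force: 7.9
```

```bash
python3 -c "
from h import *
rep()"
```

```text
t 6.95 press xyz [-1.5 -0.4] 175.6 F press [17.1 -1.7] -1.1 rot [-3.14  -0.01   1.326]
```

Full stroke again. Release and repeat.

Request:
step_arm --commands '[2.0, 0, 0, 0, 0, 0, 0, 4.2, 0, 0, 0, 0, 0, 0, 4.2, 0, 0, 0, 0, 0, 0]'

```text
clock: 7.25
eef_pos: [564.6, -100.2, 175.9]
tool_rot: [-3.141, -0.001, 1.326]
force: [0.0, 0.2, 0.1]
width: -0.2
gripper_force: 0.0
```

```bash
python3 -c "
from h import *
rep();carr('scene');carr('top')"
```

```text
t 7.25 press xyz [35.  -0.5] 175.9 F press [0.2 0. ] 0.1 rot [-3.141e+00 -1.000e-03  1.326e+00]
scene tab 53 [114.8 117.8 123.8]
top tab 60 [115.3 119.  122.7]
```

Request:
step_arm --commands '[-1.2, 0, 0, 0, 0, 0, 0, -1.8, 0, 0, 0, 0, 0, 0, -2.4, 0, 0, 0, 0, 0, 0, -3.0, 0, 0, 0, 0, 0, 0, -3.2, 0, 0, 0, 0, 0, 0, -3.4, 0, 0, 0, 0, 0, 0]'

```text
clock: 7.95
eef_pos: [557.0, -130.6, 176.3]
tool_rot: [-3.141, -0.008, 1.324]
force: [4.5, 13.9, 1.6]
width: 0.2
gripper_force: 7.0
```

```bash
python3 -c "
from h import *
rep()"
```

```text
t 7.95 press xyz [ 3.7 -0.6] 176.3 F press [14.6 -1. ] 1.6 rot [-3.141 -0.008  1.324]
```

Request:
step_arm --commands '[-0.2, 0, 0, 0, 0, 0, 0, -0.4, 0, 0, 0, 0, 0, 0, -0.4, 0, 0, 0, 0, 0, 0]'

```text
clock: 8.25
eef_pos: [556.0, -134.4, 175.9]
tool_rot: [-3.141, -0.007, 1.324]
force: [4.6, 12.9, 0.3]
width: -0.2
gripper_force: 6.2
```

```bash
python3 -c "
from h import *
rep()"
```

```text
t 8.25 press xyz [-0.3 -0.6] 175.9 F press [13.7 -1.3] 0.3 rot [-3.141 -0.007  1.324]
```

Request:
step_arm --commands '[-0.2, 0, 0, 0, 0, 0, 0, -0.2, 0, 0, 0, 0, 0, 0]'

```text
clock: 8.45
eef_pos: [555.7, -135.6, 175.7]
tool_rot: [-3.14, -0.008, 1.325]
force: [4.6, 13.1, -2.7]
width: -0.2
gripper_force: 6.6
```

```bash
python3 -c "
from h import *
rep()"
```

```text
t 8.45 press xyz [-1.5 -0.6] 175.7 F press [13.8 -1.2] -2.7 rot [-3.14  -0.008  1.325]
```

Request:
step_arm --commands '[-0.2, 0, 0, 0, 0, 0, 0, -0.2, 0, 0, 0, 0, 0, 0, 2.0, 0, 0, 0, 0, 0, 0, 4.2, 0, 0, 0, 0, 0, 0, 4.2, 0, 0, 0, 0, 0, 0]'

```text
clock: 8.95
eef_pos: [565.0, -98.6, 176.0]
tool_rot: [-3.141, -0.001, 1.325]
force: [0.5, 0.5, 0.5]
width: -0.1
gripper_force: 0.0
```

```bash
python3 -c "
from h import *
rep();carr('scene');carr('top')"
```

```text
t 8.95 press xyz [36.7 -0.5] 176.0 F press [ 0.6 -0.4] 0.5 rot [-3.141e+00 -1.000e-03  1.325e+00]
scene tab 54 [122.6 126.  130.6]
top tab 62 [123.2 126.9 130.6]
```

Request:
step_arm --commands '[-1.2, 0, 0, 0, 0, 0, 0, -1.8, 0, 0, 0, 0, 0, 0, -2.3, 0, 0, 0, 0, 0, 0, -2.6, 0, 0, 0, 0, 0, 0, -2.8, 0, 0, 0, 0, 0, 0, -2.8, 0, 0, 0, 0, 0, 0]'

```text
clock: 9.65
eef_pos: [558.6, -124.4, 176.7]
tool_rot: [-3.141, -0.006, 1.323]
force: [0.8, 9.7, 5.6]
width: -0.1
gripper_force: 5.3
```

```bash
python3 -c "
from h import *
rep()"
```

```text
t 9.65 press xyz [10.1 -0.7] 176.7 F press [9.6 1.6] 5.6 rot [-3.141 -0.006  1.323]
```

Request:
step_arm --commands '[-0.2, 0, 0, 0, 0, 0, 0, -0.2, 0, 0, 0, 0, 0, 0]'

```text
clock: 9.85
eef_pos: [558.3, -125.7, 176.7]
tool_rot: [-3.141, -0.006, 1.324]
force: [2.6, 11.2, 4.8]
width: -0.0
gripper_force: 5.9
```

```bash
python3 -c "
from h import *
rep()"
```

```text
t 9.85 press xyz [ 8.7 -0.7] 176.7 F press [11.5  0.2] 4.8 rot [-3.141 -0.006  1.324]
```

Request:
step_arm --commands '[-0.2, 0, 0, 0, 0, 0, 0, -0.2, 0, 0, 0, 0, 0, 0]'

```text
clock: 10.05
eef_pos: [557.9, -127.5, 176.7]
tool_rot: [-3.141, -0.006, 1.324]
force: [2.8, 11.4, 4.0]
width: -0.1
gripper_force: 6.1
```

```bash
python3 -c "
from h import *
rep()"
```

```text
t 10.05 press xyz [ 6.9 -0.7] 176.7 F press [11.8  0.1] 4.0 rot [-3.141 -0.006  1.324]
```

Request:
step_arm --commands '[-0.2, 0, 0, 0, 0, 0, 0, -0.2, 0, 0, 0, 0, 0, 0]'

```text
clock: 10.25
eef_pos: [557.4, -128.9, 176.5]
tool_rot: [-3.141, -0.007, 1.324]
force: [2.3, 12.2, 3.9]
width: -0.1
gripper_force: 6.4
```

```bash
python3 -c "
from h import *
rep()"
```

```text
t 10.25 press xyz [ 5.4 -0.6] 176.5 F press [12.3  0.8] 3.9 rot [-3.141 -0.007  1.324]
```

Request:
step_arm --commands '[-0.2, 0, 0, 0, 0, 0, 0, -0.2, 0, 0, 0, 0, 0, 0]'

```text
clock: 10.45
eef_pos: [557.2, -129.6, 176.5]
tool_rot: [-3.141, -0.009, 1.325]
force: [4.1, 14.1, 4.4]
width: -0.3
gripper_force: 7.3
```

```bash
python3 -c "
from h import *
rep()"
```

```text
t 10.45 press xyz [ 4.7 -0.6] 176.5 F press [14.7 -0.5] 4.4 rot [-3.141 -0.009  1.325]
```

Request:
step_arm --commands '[-0.15, 0, 0, 0, 0, 0, 0, -0.15, 0, 0, 0, 0, 0, 0]'

```text
clock: 10.65
eef_pos: [557.1, -130.2, 176.4]
tool_rot: [-3.141, -0.01, 1.326]
force: [3.2, 15.2, 4.7]
width: -0.4
gripper_force: 8.0
```

```bash
python3 -c "
from h import *
rep()"
```

```text
t 10.65 press xyz [ 4.1 -0.6] 176.4 F press [15.5  0.6] 4.7 rot [-3.141 -0.01   1.326]
```

Request:
step_arm --commands '[-0.1, 0, 0, 0, 0, 0, 0, -0.1, 0, 0, 0, 0, 0, 0]'

```text
clock: 10.85
eef_pos: [557.0, -130.5, 176.4]
tool_rot: [-3.141, -0.01, 1.326]
force: [3.5, 16.2, 4.8]
width: -0.3
gripper_force: 8.6
```

```bash
python3 -c "
from h import *
rep()"
```

```text
t 10.85 press xyz [ 3.7 -0.6] 176.4 F press [16.6  0.5] 4.8 rot [-3.141 -0.01   1.326]
```

Request:
step_arm --commands '[-0.15, 0, 0, 0, 0, 0, 0, -0.15, 0, 0, 0, 0, 0, 0]'

```text
clock: 11.05
eef_pos: [556.9, -131.1, 176.3]
tool_rot: [-3.14, -0.012, 1.327]
force: [4.3, 17.5, 4.5]
width: 0.0
gripper_force: 9.3
```

```bash
python3 -c "
from h import *
rep();carr('scene');carr('top')"
```

```text
t 11.05 press xyz [ 3.1 -0.6] 176.3 F press [18.1  0.1] 4.5 rot [-3.14  -0.012  1.327]
scene tab 58 [127.6 130.7 136.8]
top tab 60 [128.6 132.3 135.9]
```

Request:
step_arm --commands '[-0.15, 0, 0, 0, 0, 0, 0, -0.15, 0, 0, 0, 0, 0, 0]'

```text
clock: 11.35
eef_pos: [556.7, -131.7, 176.3]
tool_rot: [-3.14, -0.013, 1.327]
force: [5.6, 18.7, 3.8]
width: 0.2
gripper_force: 10.0
```

```bash
python3 -c "
from h import *
rep();carr('scene');carr('top')"
```

```text
t 11.35 press xyz [ 2.6 -0.6] 176.3 F press [19.5 -0.8] 3.8 rot [-3.14  -0.013  1.327]
scene tab 51 [128.3 131.1 136.5]
top tab 60 [128.5 132.3 136.1]
```

Request:
step_arm --commands '[2.0, 0, 0, 0, 0, 0, 0, 4.4, 0, 0, 0, 0, 0, 0, 7.0, 0, -3.0, 0, 0, 0, 0, 11.0, 0, -3.0, 0, 0, 0, 0, 15.4, 0, -2.0, 0, 0, 0, 0, 15.4, 0, 0, 0, 0, 0, 0, 15.4, 0, 2.5, 0, 0, 0, 0, 15.4, 0, 2.5, 0, 0, 0, 0]'

```text
clock: 12.25
eef_pos: [589.9, 7.5, 148.6]
tool_rot: [-3.136, 0.003, 1.321]
force: [-1.0, -0.1, -0.2]
width: 0.1
gripper_force: 0.0
```

```bash
python3 -c "
from h import *
rep();im=carr('scene');carr('top');save('b.png',cv2.resize(im[130:330,200:440],None,fx=3,fy=3))"
```

```text
t 12.25 press xyz [145.6   1.4] 148.6 F press [-0.4  0.9] -0.2 rot [-3.136e+00  3.000e-03  1.321e+00]
scene tab 54 [127.6 130.4 135.3]
top tab 0
```

View pics/b.png

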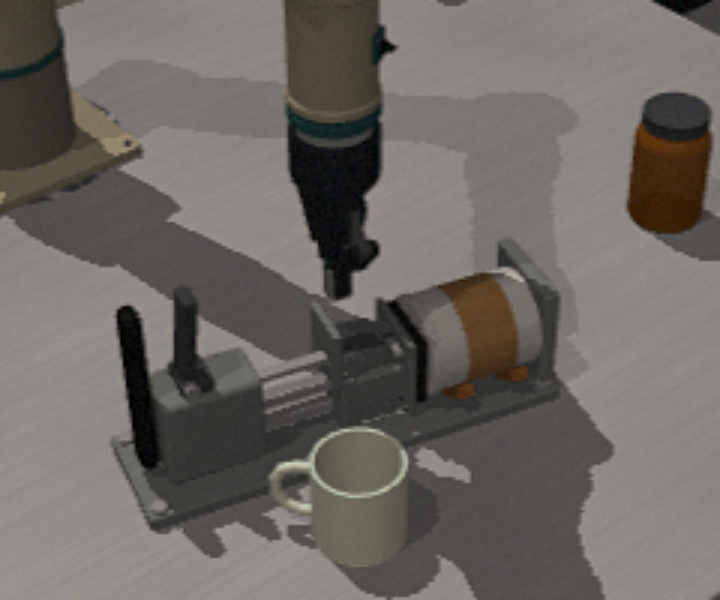

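The crop shows the lid flush on the tin (dark neck gap gone, near 425,340), the trigger forward (185,300), and the finger tip (338,295) above the pad (365,335).

Request:
step_arm --commands '[0.35, 0.14, 0, 0, 0, 0, 0, 0.35, 0.14, 2.0, 0, 0, 0, 0, 0.35, 0.14, 3.8, 0, 0, 0, 0, 0.35, 0.14, 4.2, 0, 0, 0, 0, 0.35, 0.14, 4.2, 0, 0, 0, 0]'

```text
clock: 12.85
eef_pos: [594.9, 11.9, 109.8]
tool_rot: [3.141, 0.0, 1.322]
force: [-0.8, 0.5, 0.5]
width: 0.1
gripper_force: 0.0
```

```bash
python3 -c "
from h import *
rep()"
```

```text
t 12.85 press xyz [151.1  -2.4] 109.8 F press [0.3 0.9] 0.5 rot [3.141 0.    1.322]
```

Request:
step_arm --commands '[0, 0, 0.4, 0, 0, 0, 0, 0, 0, 0.6, 0, 0, 0, 0, 0, 0, 0.6, 0, 0, 0, 0]'

```text
clock: 13.15
eef_pos: [595.0, 12.2, 103.7]
tool_rot: [3.141, -0.0, 1.323]
force: [0.4, -0.2, 0.6]
width: -0.2
gripper_force: 0.2
```

```bash
python3 -c "
from h import *
rep()"
```

```text
t 13.15 press xyz [151.4  -2.4] 103.7 F press [-0.1 -0.5] 0.6 rot [ 3.141 -0.     1.323]
```

Request:
step_arm --commands '[0, 0, 0.4, 0, 0, 0, 0, 0, 0, 0.8, 0, 0, 0, 0, 0, 0, 0.8, 0, 0, 0, 0]'

```text
clock: 13.45
eef_pos: [594.8, 11.5, 95.1]
tool_rot: [3.141, 0.001, 1.322]
force: [0.3, -2.0, 3.3]
width: 0.2
gripper_force: 1.2
```

```bash
python3 -c "
from h import *
rep()"
```

```text
t 13.45 press xyz [150.7  -2.4] 95.1 F press [-1.9 -0.8] 3.3 rot [3.141e+00 1.000e-03 1.322e+00]
```

Request:
step_arm --commands '[0, 0, 0.2, 0, 0, 0, 0, 0, 0, 0.2, 0, 0, 0, 0]'

```text
clock: 13.65
eef_pos: [594.7, 11.4, 93.3]
tool_rot: [3.141, 0.001, 1.322]
force: [-0.3, -3.0, 3.1]
width: -0.1
gripper_force: 1.6
```

```bash
python3 -c "
from h import *
rep();carr('scene')"
```

```text
t 13.65 press xyz [150.5  -2.4] 93.3 F press [-3.  -0.4] 3.1 rot [3.141e+00 1.000e-03 1.322e+00]
scene tab 68 [127.2 131.9 146.8]
```

Request:
step_arm --commands '[0, 0, 0.2, 0, 0, 0, 0, 0, 0, 0.2, 0, 0, 0, 0]'

```text
clock: 13.9
eef_pos: [594.8, 11.5, 92.3]
tool_rot: [3.141, 0.0, 1.322]
force: [-2.7, -2.8, 10.8]
width: 0.0
gripper_force: 5.3
```

```bash
python3 -c "
from h import *
rep()"
```

```text
t 13.9 press xyz [150.7  -2.5] 92.3 F press [-3.4  2. ] 10.8 rot [3.141 0.    1.322]
```

Request:
step_arm --commands '[-0.3, 0, 0, 0, 0, 0, 0, -0.6, 0, 0, 0, 0, 0, 0, -0.9, 0, 0, 0, 0, 0, 0, -1.2, 0, 0, 0, 0, 0, 0, -1.5, 0, 0, 0, 0, 0, 0]'

```text
clock: 14.4
eef_pos: [592.1, 0.5, 92.3]
tool_rot: [3.141, -0.004, 1.324]
force: [-0.5, 3.7, 8.9]
width: -0.0
gripper_force: 4.1
```

```bash
python3 -c "
from h import *
rep();carr('scene')"
```

```text
t 14.4 press xyz [139.4  -2.4] 92.3 F press [3.5 1.4] 8.9 rot [ 3.141 -0.004  1.324]
scene tab 65 [116.2 121.1 139. ]
```

Request:
step_arm --commands '[-0.3, 0, 0, 0, 0, 0, 0, -0.6, 0, 0, 0, 0, 0, 0, -0.9, 0, 0, 0, 0, 0, 0, -1.2, 0, 0, 0, 0, 0, 0, -1.5, 0, 0, 0, 0, 0, 0, -1.8, 0, 0, 0, 0, 0, 0, -2.0, 0, 0, 0, 0, 0, 0]'

```text
clock: 15.15
eef_pos: [587.1, -19.2, 92.3]
tool_rot: [3.141, -0.004, 1.324]
force: [-0.6, 2.0, 8.9]
width: -0.2
gripper_force: 4.1
```

```bash
python3 -c "
from h import *
rep();carr('scene')"
```

```text
t 15.15 press xyz [119.   -2.4] 92.3 F press [1.8 1.1] 8.9 rot [ 3.141 -0.004  1.324]
scene tab 67 [ 96.6 100.8 121.5]
```

Request:
step_arm --commands '[-0.2, 0, 0, 0, 0, 0, 0, -0.4, 0, 0, 0, 0, 0, 0, -0.4, 0, 0, 0, 0, 0, 0]'

```text
clock: 15.5
eef_pos: [586.4, -21.8, 92.1]
tool_rot: [3.141, -0.005, 1.325]
force: [1.5, 5.2, 7.0]
width: -0.1
gripper_force: 4.5
```

```bash
python3 -c "
from h import *
rep();carr('scene')"
```

```text
t 15.5 press xyz [116.4  -2.5] 92.1 F press [ 5.4 -0.2] 7.0 rot [ 3.141 -0.005  1.325]
scene tab 57 [ 96.1  99.8 117.9]
```

Request:
step_arm --commands '[-0.3, 0, 0, 0, 0, 0, 0, -0.3, 0, 0, 0, 0, 0, 0]'

```text
clock: 15.75
eef_pos: [586.4, -21.7, 92.1]
tool_rot: [3.141, -0.009, 1.327]
force: [2.9, 9.6, 6.9]
width: -0.2
gripper_force: 7.7
```

```bash
python3 -c "
from h import *
rep()"
```

```text
t 15.75 press xyz [116.4  -2.4] 92.1 F press [10.  -0.4] 6.9 rot [ 3.141 -0.009  1.327]
```

Home stop reached. Ease off, lift clear.

Request:
step_arm --commands '[0.4, 0, 0, 0, 0, 0, 0, 0.4, 0, -0.5, 0, 0, 0, 0, 0.4, 0, -1.0, 0, 0, 0, 0, 0.4, 0, -2.0, 0, 0, 0, 0, 0.4, 0, -5.0, 0, 0, 0, 0, 0.4, 0, -9.0, 0, 0, 0, 0, 0.4, 0, -13.0, 0, 0, 0, 0, 0.4, 0, -13.0, 0, 0, 0, 0]'

```text
clock: 16.55
eef_pos: [588.1, -26.1, 226.5]
tool_rot: [3.133, -0.001, 1.322]
force: [1.2, -0.0, 0.3]
width: 0.1
gripper_force: 0.0
```

```bash
python3 -c "
from h import *
rep();im=carr('scene');carr('top');save('c.png',cv2.resize(im[130:330,200:440],None,fx=3,fy=3))"
```

```text
t 16.55 press xyz [112.6  -5.1] 226.5 F press [ 0.2 -1.1] 0.3 rot [ 3.133e+00 -1.000e-03  1.322e+00]
scene tab 54 [ 95.6  98.7 104.6]
top tab 0
```

View pics/c.png

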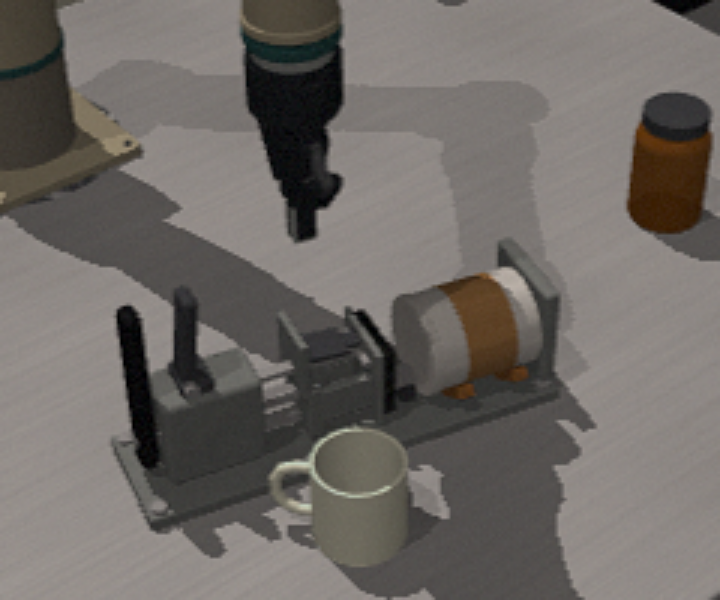

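The crop shows the jaw back by the pump (tab at 290,330), the lid flush on the tin with no neck band, the pad up (330,345), and the trigger forward. One numeric check, then hand in.

```bash
python3 -c "
from h import *
im,P,z,d=grab('scene'); q=P[z>0]; q=np.c_[(q[:,:2]-O)@R.T,q[:,2]]
p=q[(abs(q[:,1])<15)&(q[:,0]>106)&(q[:,0]<142)&(q[:,2]>80)&(q[:,2]<115)]; print('pad z',len(p),np.percentile(p[:,2],[10,50,90]), np.polyfit(p[:,0],p[:,2],1))
p=q[(abs(q[:,1])<20)&(q[:,0]>195)&(q[:,0]<240)&(q[:,2]>106)&(q[:,2]<120)]; print('lid rim x',len(p),np.percentile(p[:,0],[0,2,10]))
p=q[(abs(q[:,1])<20)&(q[:,0]>-20)&(q[:,0]<30)&(q[:,2]>190)&(q[:,2]<205)]; print('trig',p.mean(0))
"
```

```text
pad z 96 [ 84.54833307 102.68242586 105.6278321 ] [-5.60526117e-02  1.06922077e+02]
lid rim x 84 [214.49011641 215.001945   215.98098726]
trig [  7.51961234  -4.63055366 197.01061338]
```

Lid at 215 (home), pad up at about 103, trigger at rest.

```bash
python3 -c "
from h import *
print(ctrl.finish_job())"
```

```text
the job is handed in; nothing more can be done
None
```

I pressed the lid home in four strokes, stopping at about 20 N on the last, then released the jaw, slid it back to its home stop and handed the job in at about 17 s; no verdict came back, and I did not re-measure the mug, jug and jar, which the arm never went near.

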